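# Feed a housing block through the guide with the push stick

## Robot

A 6-joint arm with a two-finger parallel gripper is mounted at the origin on the work surface. World frame = base frame: x ahead of the robot, y to its left, z up, the work surface at z = 0. Lengths are in mm, angles in rad, forces in N, time in s.
With the tool pointing down it reaches from about 350 to 975 mm from the base axis. Payload 7.1 kg.
Tool frame: the origin (TCP) lies midway between the tips of the shut fingers; the grasp point (between the pads) lies ctrl.grip_point_offset behind it (ctrl.grip_point_offset is the distance from the TCP to the grasp point, in mm); z points along the fingers, y is the line along which they close (so a half turn about z gives the same grasp; the last joint's range is limited). The gripper opens to 88 mm and grips with 3 to 60 N. Pads are 20 mm wide; open, the fingers measure 115 mm over their backs; the gripper's body (75 mm by 178 mm) begins 61 mm behind the grasp point.
Start: joints at [-1.356, 0.423, 1.63, -0, 1.089, -0.019], TCP at [144.817, -607.974, 222.675] pointing down, gripper open.
Joint ranges: [-3, 3], [-0.9, 2.11], [0.09, 2.58], [-1.31, 4.45], [0.11, 2.69], [-2.54, 2.54]. Speed limits (rad/s): [2.39, 2.39, 3.01, 3.14, 3.14, 3.14].

## Interface

Orientations are given as a rotation vector (axis times angle).
In Python, from workcell import ctrl, get_image, close_job, finder gives the robot as it stands.
- The arm moves only by the tool servo_tool, never from a script. Its argument "deltas" is a list of rows, each a list of 2 entries, a list of its own where there are three numbers: the shift along the tool's x, y, z in mm, then the turn, a rotation vector about the tool's x, y, z in rad. A call has 1 to 5 rows; each row is the pose to reach, as a shift and turn from the pose commanded when the call began, along the tool's axes at that moment; what a row does not reach only later rows make up. A row lasts 1/12 s, in which the tool goes at most 41.7 mm and 7.16 degrees, less where a joint would pass 70% of its speed; a pose out of reach is approached as far as the arm can. A call with a gripper value outside its range is refused whole. "grip" is the closure, from -1 (fully open) to 1 (shut), so that 0 is half open, set as the call begins (left out, the last holds). The fingers move at their own pace and stop on an object; the grip force is fixed at half the most. Time passes only in rows, so rows that repeat a pose let the fingers close. It gives the time, the measured TCP pose, the force, the opening and the grip force at its end, in the units of the state.
- ctrl.get_obs(): the state, without advancing time (a new reading comes with each control period).
- get_image(name): name is "scene" or "top"; returns a dict with "frame" (480x640x3 uint8, blue, green, red), "depth" (480x640 float32, mm along the optical axis (not along the pixel's ray), 0 where there is no reading), "K" (3x3 intrinsics, pixels), "pose" (4x4, takes a point from camera to world coordinates). Camera axes: x right, y down, z forward; pixel columns grow to the right and rows downward; lengths in mm; the calibration is good to about 2 mm. A picture is of the moment at which its call begins.
- close_job(): hands the job in; it is judged then, once.
Trained networks look in a picture, given as the dict that the camera call returned (one of the last four; its "shot" number tells which), for a name from the list of things; names that differ only in an ending like _2 or _b are one class to them, and where a whole thing is asked for, a point or a joint stands for the part that bears it (a point fixed in the world has none). Each returns a list of dicts, best first, with "score" (0 to 1); they miss things now and then, are a little off and sometimes report something else, mostly with a low value. They report only what shows in the picture. A call takes as long as a camera call. They do not tell look-alikes from the thing itself.
- finder.search_frame(query, picture): "rect" ([centre column, centre row, width, height] as shares, 0 to 1, of the picture: columns of its width, rows of its height, round what is visible of it).
- finder.silhouettes(query, picture): "mask" (480x640 bool, what is visible of it) and "rect" ([centre column, centre row, width, height] as shares, 0 to 1, of the picture: columns of its width, rows of its height, round what is visible of it).
The state is a dict: "t": time; "qpos": joint angles; "qvel": joint speeds; "joint_torque": joint torques, N m; "ee_pos": TCP position; "orientation": TCP orientation; "ft_force": force on the tool from outside, world axes, zero at the start; "moment": the same for the moment, N m; "width": finger opening in mm; "grasp_force": force on a finger pad.
Only numpy, scipy, OpenCV 4.12 (cv2) and the standard library are available. Lean on these libraries where they do the work, as an engineer would, in place of code of your own. Each camera call takes 0.05 s, during which the arm holds its last target. There are 200 camera calls.

## Task

A small black housing block is waiting in the mouth of the feed guide. Pick up the wooden push stick by its upright grip and, with its tip in the channel behind the block, push the block along the channel until it is up against the end stop, never touching the block with the gripper and never lifting it out of the channel. Then take the stick out and lay it back on the open bench, flat, with its grip up, and let go.

Things in the scene. Friction and masses are not known exactly. Their poses are not given: they have to be found in the camera images.
- guide: Fixed feed guide: grey base plate 260 x 100 x 10 mm with a straight open-topped channel along its x. Origin: plate's underside centre, on the bench; +x is the feed direction, from the flared mouth (x = -130 mm) to the dark end stop (face at x = +110 mm, top 36 mm up). Channel centred on y = 0, 44 mm wide; floor 10 mm, aluminium wall tops 24 mm above the bench.
- block_center (a point): Centre of the loose block in the channel: black plastic, 45 mm long (x, along the channel), 38 wide, 22 high, brass insert on top, 0.1 kg. Starts inside the mouth, centre at guide x = -75 to -50 mm; against the stop its centre is at guide x = +87.5 mm, 21 mm above the bench. An identical spare lying loose on the bench is not the one.
- stick_grip (a point): Grasp point in the push stick's upright grip, 44 mm above the underside. Dark wood, 0.1 kg: blade 160 x 26 x 20 mm, on it a grip 50 mm long (x), 24 wide, top at 62 mm. x points to the pushing tip, 115 mm ahead of this point; rear end 45 mm behind; z up. Lies on the bench, grip up, left or right of the guide. The plain strip without a grip is not it.
- stick_tip (a point): Centre of the pushing end face of the stick's blade, 10 mm above the blade's underside; same axes as the grip point.
There are look-alikes about, which are no part of the job. Of the things that look like the part that bears stick_grip, take the one that is farthest from the robot's base at the start. Leave any orange look-alike of the part that bears block_center alone.

How it is judged (in metres and radians):
On the way, in this order (a step that is already met when the one before it is completed fails the run):
1. the stick's tip is down in the channel's mouth, behind the block (x of stick_tip in the frame of guide between -0.16 and -0.06 m and y of stick_tip in the frame of guide between -0.02 and 0.02 m and z of stick_tip in the frame of guide below 0.036 m and x of block_center in the frame of guide below -0.03 m), for 0.05 s.
2. the block has been pushed up to the end stop with the stick behind it in the channel (x of block_center in the frame of guide between 0.0775 and 0.095 m and y of block_center in the frame of guide between -0.01 and 0.01 m and z of block_center in the frame of guide between 0.016 and 0.026 m and x of stick_tip in the frame of guide above 0.035 m and y of stick_tip in the frame of guide between -0.02 and 0.02 m and z of stick_tip in the frame of guide below 0.036 m), for 0.1 s.
At the end, for the whole second after the job is handed in: The block lies flat in the channel against the end stop (gap under 10 mm) and the push stick lies released and at rest flat on the bench top (within 6 mm of lying height, within 10 degrees of level), grip up, off the guide (x of block_center in the frame of guide between 0.0775 and 0.095 m and y of block_center in the frame of guide between -0.01 and 0.01 m and z of block_center in the frame of guide between 0.016 and 0.026 m and angle between each of block_center, stick_grip's own z axis and vertical below 0.17 rad and height (world z) of stick_grip between 0.038 and 0.05 m and linear speed of each of stick, block below 0.02 m/s); the robot touches nothing.
It fails at once if the gripper or arm touches the block (contact force between any of the fingers, the arm and block above 0.5 N).
It fails at once if the block is lifted out of the channel (z of block_center in the frame of guide above 0.034 m).
It also fails if it takes over 56 s, if anything falls off the work surface, if the arm or the gripper's body presses on something with over 40 N, if the wrist force passes 120 N, or if a joint passes its speed limit or range.

## Working session

There is one attempt and no reset: what is moved stays moved. The work goes in short steps, Python scripts to look and compute and a tool call to move; the robot and the scene stay as the last step left them, time stands still between calls to the robot, and variables do not carry over. Pictures are saved under pics/ and viewed, at most 10 in all, crops included, and the job is handed in when it is done.

Besides the shell and the picture viewer there is one more tool, called after "Emit:" as name([rows], argument=value, ...), one row to a line, values as JSON. servo_tool: Moves the arm, as the interface text tells. Its arguments: {"type":"object","properties":{"deltas":{"type":"array","items":{"type":"array"}},"grip":{"type":"number"}},"required":["deltas"]}

```bash
mkdir -p pics; cat > h.py <<'E'
import numpy as np, cv2
from workcell import ctrl,get_image,close_job,finder
def pts(im,mask=None):
    d=im["depth"]; v,u=np.nonzero((d>0)&(mask if mask is not None else True))
    z=d[v,u]; K=im["K"]
    p=np.stack([(u-K[0,2])*z/K[0,0],(v-K[1,2])*z/K[1,1],z],1)
    return p@im["pose"][:3,:3].T+im["pose"][:3,3],u,v
E
python3 - <<'E'
from h import *
print(ctrl.get_obs(),ctrl.grip_point_offset)
for n in("top","scene"):
    im=get_image(n);cv2.imwrite(f"pics/{n}0.png",im["frame"]);print(n,im["pose"].round(2).tolist(),im["K"].tolist())
    for q in("guide","block_center","stick_grip"):
        for r in finder.silhouettes(q,im):
            if r["score"]<.3: continue
            p,u,v=pts(im,r["mask"])
            if len(p)<10: continue
            z=np.percentile(p[:,2],[5,50,95]).round()
            c,s,a=cv2.minAreaRect(p[:,:2].astype(np.float32))
            print(n,q,round(r["score"],2),"uv",int(u.mean()),int(v.mean()),"z",z,np.round(c),np.round(s),round(a,1))
E
```

```text
{'t': 0.0, 'qpos': array([-1.35599761e+00,  4.23787661e-01,  1.63064133e+00, -1.54573349e-05,
        1.08862164e+00, -1.90077708e-02]), 'qvel': array([-0.00085436,  0.0008622 ,  0.00041336,  0.00064161,  0.00034719,
       -0.00010921]), 'joint_torque': array([ 2.57027328e-03, -5.44615102e+01, -2.73670989e+01,  6.44765398e-02,
        2.27420102e-02, -1.38289015e-04]), 'ee_pos': array([ 144.70402769, -607.47080688,  221.95402763]), 'orientation': array([-3.11870891e+00, -3.66268520e-01,  2.45129809e-04]), 'ft_force': array([ 0.167701  ,  0.4719484 , -0.51970627]), 'moment': array([-0.00699072,  0.02564153,  0.03251557]), 'grasp_force': 0.0, 'width': 87.61418571971721} 18.700000000000003
top [[-0.01, -0.99, 0.12, 404.96], [-1.0, 0.01, -0.01, -27.03], [0.01, -0.12, -0.99, 942.37], [0.0, 0.0, 0.0, 1.0]] [[458.9799854350568, 0.0, 314.83016769738015], [0.0, 458.9799854350568, 236.3497682520873], [0.0, 0.0, 1.0]]
top guide 0.72 uv 297 196 z [ 7. 11. 33.] [603.   5.] [273. 107.] 86.9
top block_center 0.74 uv 262 193 z [20. 32. 34.] [604.  71.] [48. 39.] 87.6
top block_center 0.74 uv 185 148 z [ 6. 22. 25.] [701. 233.] [39. 49.] 4.2
top stick_grip 0.97 uv 166 271 z [15. 21. 63.] [446. 259.] [ 26. 160.] 13.7
top stick_grip 0.71 uv 187 348 z [11. 21. 63.] [298. 221.] [ 42. 165.] 83.1
scene [[0.13, 0.81, -0.57, 1071.1], [0.99, -0.11, 0.07, -136.52], [-0.0, -0.58, -0.82, 897.95], [0.0, 0.0, 0.0, 1.0]] [[460.80170534407046, 0.0, 316.84597189129914], [0.0, 460.80170534407046, 248.66255289172054], [0.0, 0.0, 1.0]]
scene guide 0.61 uv 349 304 z [ 7. 11. 34.] [596.   7.] [267. 111.] 87.0
scene block_center 0.91 uv 468 331 z [ 7. 22. 25.] [701. 230.] [38. 45.] 6.1
scene stick_grip 0.74 uv 449 229 z [ 2. 21. 63.] [425. 265.] [ 66. 183.] 13.9
scene stick_grip 0.66 uv 412 186 z [ 9. 21. 63.] [287. 217.] [ 33. 186.] 82.1
```

View pics/top0.png

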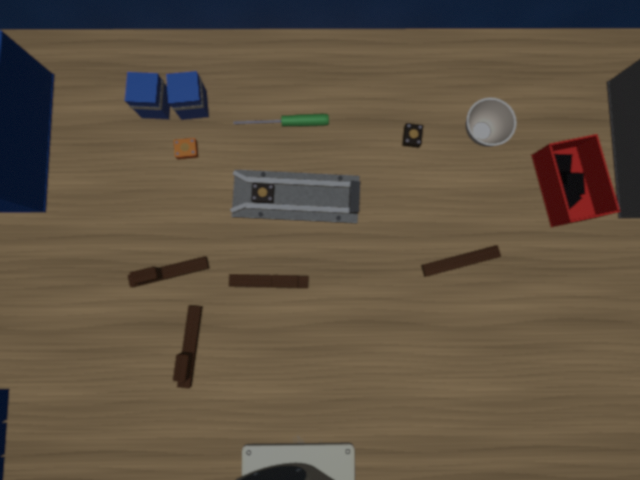

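View pics/scene0.png

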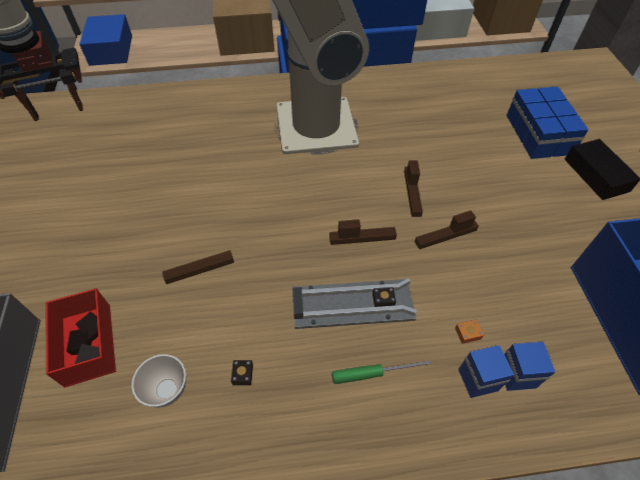

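The top view shows the guide at (297,196) with its mouth on the left (block at 262,193) and the stop on the right, so the feed direction is about world -y. There are three gripped sticks at (168,271), (187,347) and (268,281). The first is farthest from the base, with its grip at the left end and its tip at (208,262), already facing the feed direction.

```bash
cat >> h.py <<'E'
def stick(im,near=None):
    best=None
    for r in finder.silhouettes("stick_grip",im):
        p,u,v=pts(im,r["mask"])
        if len(p)<50: continue
        if near is not None and np.linalg.norm(np.median(p[:,:2],0)-near)>120: continue
        if best is None or r["score"]>best[0]: best=(r["score"],p)
    return best
def rect(p):
    c,s,a=cv2.minAreaRect(p[:,:2].astype(np.float32)); return np.round(c,1),np.round(s,1),round(a,2)
E
python3 - <<'E'
from h import *
for n in("top","scene"):
    im=get_image(n)
    s,p=stick(im,np.array([440,260])); zm=np.median(p[p[:,2]<30,2])
    g=p[(p[:,2]>57)&(p[:,2]<68)]; b=p[(p[:,2]>zm-4)&(p[:,2]<zm+4)]
    print(n,"stick z",zm,"grip",rect(g),np.median(g[:,2]),len(g),"blade",rect(b))
    P,u,v=pts(im)
    for q in finder.silhouettes("stick_grip",im): print("  cand",round(q["score"],2),np.median(pts(im,q["mask"])[0],0).round())
    m=(abs(P[:,0]-600)<80)&(abs(P[:,1]-5)<150)
    w=P[m&(P[:,2]>20)&(P[:,2]<27)]; f=P[m&(P[:,2]>7)&(P[:,2]<13)]; st=P[m&(P[:,2]>33.5)&(P[:,2]<39)&(P[:,1]<-60)]
    bl=P[m&(P[:,2]>29)&(P[:,2]<36)&(P[:,1]>30)&(abs(P[:,0]-603)<25)]
    a=P[m&(P[:,2]>5)]
    print(" plate",rect(a),"z",np.median(f[:,2]),"bench",np.median(P[(abs(P[:,0]-480)<30)&(abs(P[:,1])<60),2]))
    for nm,x in(("stop",st),("block",bl)): print(" ",nm,len(x),rect(x),x[:,:].min(0).round(),x.max(0).round(),np.median(x[:,2]).round(1))
    # walls: left/right by x, fit lines on -80<y<60
    for lo,hi in((565,600),(605,645)):
        ww=w[(w[:,0]>lo)&(w[:,0]<hi)&(abs(w[:,1]+20)<70)]
        if len(ww)>20: k=np.polyfit(ww[:,1],ww[:,0],1); print("  wall",len(ww),k.round(3),ww[:,0].min().round(),ww[:,0].max().round())
E
```

```text
top stick z 19.77918798469102 grip (array([438.2, 292.9]), array([23.9, 50.1]), 12.59) 61.90018080273944 321 blade (array([446.5, 258.5]), array([ 26.6, 158.5]), 14.12)
  cand 0.98 [445. 261.  21.]
  cand 0.68 [426.  58.  21.]
  cand 0.65 [290. 209.  21.]
 plate (array([593. ,   1.1]), array([278.5, 121.1]), 88.24) z 10.015016032090784 bench 0.02972233873924779
  stop 285 (array([ 593.6, -116.5]), array([19.7, 63.6]), 86.42) [ 561. -127.   34.] [ 625. -106.   39.] 36.3
  block 398 (array([604. ,  69.6]), array([44.9, 38.2]), 86.66) [584.  47.  29.] [624.  92.  36.] 31.9
  wall 335 [6.30000e-02 5.73865e+02] 565.0 599.0
  wall 347 [5.50000e-02 6.27301e+02] 617.0 636.0
scene stick z 19.272066865367833 grip (array([437.2, 293. ]), array([25.3, 51.5]), 13.24) 61.83100388043704 190 blade (array([446.4, 259.4]), array([ 28.5, 161.8]), 13.17)
  cand 0.85 [433.  40.  21.]
  cand 0.78 [289. 210.  21.]
  cand 0.67 [449. 269.  21.]
 plate (array([599.4,   8.8]), array([285.1, 106.5]), 87.83) z 10.120817601873227 bench 0.12087099277562174
  stop 234 (array([ 592.5, -116.6]), array([19.9, 64.7]), 86.84) [ 560. -128.   34.] [ 625. -105.   39.] 35.8
  block 323 (array([602.8,  69.8]), array([45.3, 39.8]), 86.13) [583.  47.  29.] [624.  93.  36.] 32.1
  wall 278 [5.00000e-02 5.73297e+02] 565.0 599.0
  wall 316 [5.10000e-02 6.26552e+02] 615.0 635.0
```

Emit:
servo_tool([
  [[32, -26, 0], [0, 0, -0.12]],
  [[64, -52, 0], [0, 0, -0.24]],
  [[96, -79, 0], [0, 0, -0.36]],
  [[128, -105, 0], [0, 0, -0.48]],
  [[160, -131, 0], [0, 0, -0.6]],
], grip=-1)

```text
t: 1.12
ee_pos: [270.8, -441.9, 222.8]
orientation: [2.869, 1.279, 0.0]
ft_force: [0.8, -0.1, 0.4]
width: 87.8
grasp_force: 0.0
```

Emit:
servo_tool([
  [[41, -4, 0], [0, 0, -0.12]],
  [[82, -8, 0], [0, 0, -0.24]],
  [[123, -11, 0], [0, 0, -0.36]],
  [[164, -15, 0], [0, 0, -0.48]],
  [[205, -18, 0], [0, 0, -0.6]],
])

```text
t: 1.53
ee_pos: [395.4, -277.8, 223.0]
orientation: [2.362, 2.071, 0.0]
ft_force: [0.4, -0.8, -0.3]
width: 87.8
grasp_force: 0.0
```

Emit:
servo_tool([
  [[41, 5, 0], [0, 0, -0.08]],
  [[82, 11, 0], [0, 0, -0.16]],
  [[123, 17, 0], [0, 0, -0.24]],
  [[163, 22, 0], [0, 0, -0.31]],
  [[203, 28, 0], [0, 0, -0.37]],
])

```text
t: 1.95
ee_pos: [450.1, -80.3, 223.0]
orientation: [1.944, 2.468, 0.0]
ft_force: [0.9, 0.2, -0.6]
width: 87.8
grasp_force: 0.0
```

Emit:
servo_tool([
  [[40, 8, 0], [0, 0, 0]],
  [[80, 17, 0], [0, 0, 0]],
  [[120, 26, 0], [0, 0, 0]],
  [[160, 34, 0], [0, 0, 0]],
  [[200, 43, 0], [0, 0, 0]],
])

```text
t: 2.37
ee_pos: [445.2, 124.2, 223.0]
orientation: [1.948, 2.464, 0.001]
ft_force: [0.7, -1.2, -0.3]
width: 87.9
grasp_force: 0.0
```

Emit:
servo_tool([
  [[33, 6, 24], [0, 0, 0]],
  [[66, 13, 48], [0, 0, 0]],
  [[100, 19, 71], [0, 0, 0]],
  [[133, 26, 95], [0, 0, 0]],
  [[166, 32, 118], [0, 0, 0]],
])

```text
t: 2.78
ee_pos: [438.3, 293.0, 103.7]
orientation: [1.948, 2.465, 0.001]
ft_force: [0.4, -0.6, -0.3]
width: 87.8
grasp_force: 0.0
```

Emit:
servo_tool([
  [[0, 0, 25], [0, 0, 0]],
  [[0, 0, 50], [0, 0, 0]],
  [[0, 0, 65], [0, 0, 0]],
  [[0, 0, 76], [0, 0, 0]],
  [[0, 0, 78], [0, 0, 0]],
])

```text
t: 3.2
ee_pos: [437.6, 290.6, 25.0]
orientation: [-1.947, -2.464, 0.004]
ft_force: [-0.6, 0.1, 0.2]
width: 87.7
grasp_force: 0.0
```

Emit:
servo_tool([
  [[0, 0, 0], [0, 0, 0]],
  [[0, 0, 0], [0, 0, 0]],
  [[0, 0, 0], [0, 0, 0]],
  [[0, 0, 0], [0, 0, 0]],
  [[0, 0, 0], [0, 0, 0]],
], grip=1)

```text
t: 3.62
ee_pos: [439.0, 291.3, 27.6]
orientation: [1.948, 2.464, 0.002]
ft_force: [-0.5, -0.0, 0.8]
width: 57.9
grasp_force: 0.0
```

Emit:
servo_tool([
  [[0, 0, 0], [0, 0, 0]],
  [[0, 0, 0], [0, 0, 0]],
  [[0, 0, 0], [0, 0, 0]],
  [[0, 0, 0], [0, 0, 0]],
  [[0, 0, 0], [0, 0, 0]],
])

```text
t: 4.03
ee_pos: [438.5, 291.1, 26.7]
orientation: [-1.948, -2.465, 0.0]
ft_force: [-2.1, -0.9, 0.4]
width: 24.7
grasp_force: 0.8
```

Emit:
servo_tool([
  [[0, 0, 0], [0, 0, 0]],
  [[0, 0, -15], [0, 0, 0]],
  [[0, 0, -40], [0, 0, 0]],
  [[0, 0, -70], [0, 0, 0.1]],
  [[0, 0, -100], [0, 0, 0.2]],
])

```text
t: 4.45
ee_pos: [437.8, 290.7, 127.1]
orientation: [-2.189, -2.253, 0.003]
ft_force: [0.5, 0.2, -1.7]
width: 23.5
grasp_force: 30.0
```

```bash
cat >> h.py <<'E'
def held(n,tag=None):
    im=get_image(n)
    if tag: cv2.imwrite(f"pics/{tag}.png",im["frame"])
    o=ctrl.get_obs(); e=o["ee_pos"]; s=stick(im,e[:2])
    if s is None: print(n,"no stick"); return
    p=s[1]; zt=e[2]-5.3  # blade top ~ 24 mm below grasp point
    b=p[(abs(p[:,2]-zt)<7)]
    print(n,"ee",e.round(1),"rv",o["orientation"].round(3),"w",o["width"].round(1),"score",round(s[0],2),"blade top z",np.median(b[:,2]).round(1),rect(b),len(b))
    A=np.c_[b[:,:2]-e[:2],np.ones(len(b))]; k=np.linalg.lstsq(A,b[:,2],rcond=None)[0]; print("  tilt dz/dx,dy",k.round(3),"ymin",b[:,1].min().round(1),"x there",b[b[:,1]<b[:,1].min()+6,0].mean().round(1))
E
python3 -c "
from h import *
held('top','t1');held('scene')"
```

```text
Traceback (most recent call last):
  File "h.py", line 25, in held
    print(n,"ee",e.round(1),"rv",o["orientation"].round(3),"w",o["width"].round(1),"score",round(s[0],2),"blade top z",np.median(b[:,2]).round(1),rect(b),len(b))
                                                               ^^^^^^^^^^^^^^^^
AttributeError: 'float' object has no attribute 'round'
```

```bash
sed -i 's/o\["width"\].round(1)/round(o["width"],1)/' h.py
python3 -c "
from h import *
held('top','t1');held('scene')"
```

```text
top ee [439.8 292.  128.6] rv [2.183 2.258 0.007] w 23.7 score 0.81 blade top z 123.7 (array([444.1, 231.7]), array([104. ,  28.3]), 89.93) 789
  tilt dz/dx,dy [1.0000e-02 1.1000e-02 1.2435e+02] ymin 179.7 x there 445.3
scene ee [438.  290.8 126.1] rv [-2.183e+00 -2.259e+00  1.000e-03] w 23.6 score 0.59 blade top z 120.4 (array([440. , 257.5]), array([ 29.3, 158.7]), 2.18) 515
  tilt dz/dx,dy [-8.50000e-02 -6.00000e-03  1.20164e+02] ymin 177.9 x there 444.1
```

View pics/t1.png

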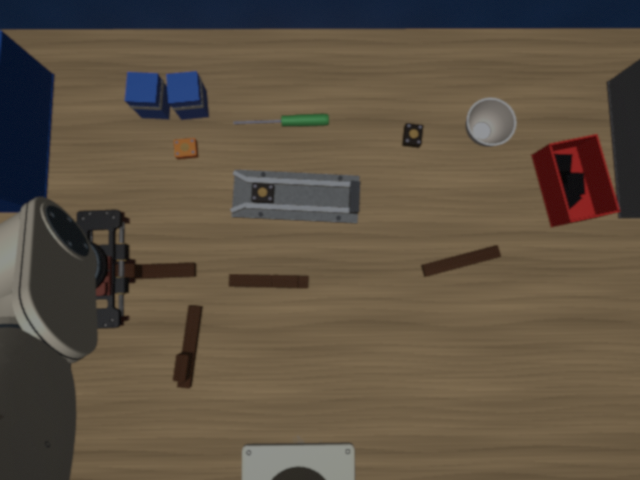

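The stick is held level at (160,270), with its tip to the right at about (195,270). I'll carry it to above the mouth.

Emit:
servo_tool([
  [[-10, 35, 0], [0, 0, 0.02]],
  [[-21, 70, 0], [0, 0, 0.04]],
  [[-32, 105, 0], [0, 0, 0.06]],
  [[-43, 140, 0], [0, 0, 0.08]],
  [[-54, 173, 0], [0, 0, 0.09]],
])

```text
t: 5.17
ee_pos: [613.9, 241.8, 124.3]
orientation: [-2.283, -2.156, 0.005]
ft_force: [0.0, 1.2, -0.6]
width: 24.0
grasp_force: 30.0
```

Emit:
servo_tool([
  [[0, 0, 15], [0, 0, 0]],
  [[0, 0, 30], [0, 0, 0]],
  [[0, 0, 40], [0, 0, 0]],
  [[0, 0, 44], [0, 0, 0]],
  [[0, 0, 44], [0, 0, 0]],
])

```text
t: 5.58
ee_pos: [611.4, 242.5, 80.3]
orientation: [-2.282, -2.157, 0.006]
ft_force: [-0.2, 0.5, -1.6]
width: 23.9
grasp_force: 30.0
```

```bash
python3 -c "
from h import *
held('top','t2');held('scene','s2');held('top');held('scene')"
```

```text
top ee [612.2 242.8  81.5] rv [-2.282 -2.157  0.003] w 23.6 score 0.66 blade top z 73.6 (array([607.6, 180.6]), array([101.6,  25.5]), 86.03) 623
  tilt dz/dx,dy [1.5000e-02 9.0000e-03 7.4345e+01] ymin 129.9 x there 604.3
scene ee [613.2 243.3  83.1] rv [2.283e+00 2.158e+00 1.000e-03] w 23.9 score 0.95 blade top z 76.0 (array([611.2, 192.5]), array([124.4,  30.8]), 83.12) 545
  tilt dz/dx,dy [-2.2000e-02  1.3000e-02  7.6825e+01] ymin 130.3 x there 607.8
top ee [613.6 243.3  83.6] rv [2.283e+00 2.157e+00 2.000e-03] w 23.7 score 0.9 blade top z 76.6 (array([610.9, 182.1]), array([102.5,  26.8]), 86.73) 670
  tilt dz/dx,dy [-5.0000e-03  6.0000e-03  7.7013e+01] ymin 130.8 x there 607.8
scene ee [613.5 243.2  83.6] rv [2.283e+00 2.157e+00 2.000e-03] w 23.7 score 0.56 blade top z 76.9 (array([610.4, 188.7]), array([116.7,  28. ]), 86.61) 557
  tilt dz/dx,dy [-3.6000e-02  8.0000e-03  7.7272e+01] ymin 130.5 x there 608.5
```

View pics/s2.png

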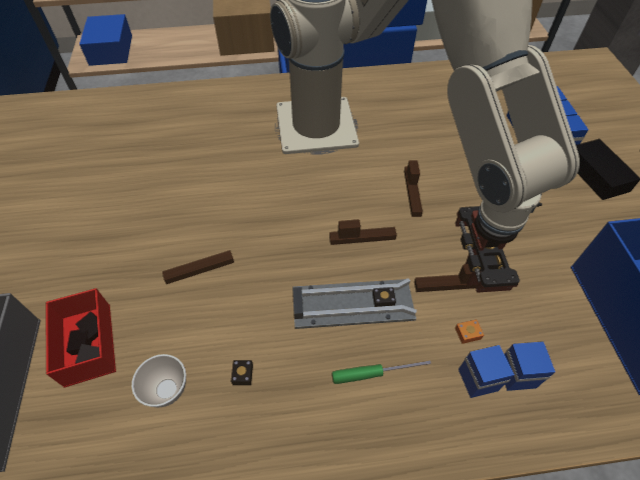

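The picture shows the tip at about (417,283), in front of the mouth at (412,295), and the numbers put it within 1 mm of the channel centreline. I'll lower it now.

Emit:
servo_tool([
  [[0, 0, 15], [0, 0, 0]],
  [[0, 0, 28], [0, 0, 0]],
  [[0, 0, 38], [0, 0, 0]],
  [[0, 0, 43], [0, 0, 0]],
  [[0, 0, 43], [0, 0, 0]],
])

```text
t: 6.4
ee_pos: [611.8, 242.3, 37.3]
orientation: [-2.283, -2.156, 0.005]
ft_force: [0.6, 0.3, -1.7]
width: 24.2
grasp_force: 30.0
```

Emit:
servo_tool([
  [[-4, 0, 0], [0, 0, 0]],
  [[-8, 0, 0], [0, 0, 0]],
  [[-14, 0, 0], [0, 0, 0]],
  [[-20, 0, 0], [0, 0, 0]],
  [[-20, 0, 0], [0, 0, 0]],
])

```text
t: 6.82
ee_pos: [612.1, 221.5, 40.1]
orientation: [2.285, 2.156, -0.0]
ft_force: [0.1, 1.5, -0.9]
width: 23.7
grasp_force: 30.0
```

```bash
cat >> h.py <<'E'
def block():
    for n in("top","scene"):
        im=get_image(n)
        for r in finder.silhouettes("block_center",im):
            p=pts(im,r["mask"])[0]; p=p[(p[:,2]>28)&(p[:,2]<37)&(abs(p[:,0]-600)<40)&(abs(p[:,1])<130)]
            if len(p)<30: continue
            c=rect(p); d=np.array(c[0])-[600,3.3]; f=np.array([-.056,-.9984])
            print(n,"block guide x",round(float(d@f),1),"y",round(float(d@[.9984,-.056]),1),c,"top z",np.median(p[:,2]).round(1))
E
python3 -c "
from h import *
held('top');held('scene','s3');block()"
```

```text
top ee [612.2 222.   40.1] rv [2.285 2.156 0.   ] w 24.1 score 0.75 blade top z 33.1 (array([609.1, 160.2]), array([101.9,  26.9]), 86.61) 604
  tilt dz/dx,dy [1.600e-02 7.000e-03 3.365e+01] ymin 109.0 x there 606.0
scene ee [612.3 222.7  40. ] rv [2.284e+00 2.157e+00 1.000e-03] w 23.7 score 0.96 blade top z 33.5 (array([608.9, 161.5]), array([102.8,  26.9]), 86.87) 487
  tilt dz/dx,dy [-3.8000e-02  1.6000e-02  3.4385e+01] ymin 109.7 x there 609.3
scene block guide x -65.8 y -0.2 (array([603.5,  69. ]), array([43.7, 39.9]), 84.25) top z 32.1
scene block guide x 20.8 y 1.2 (array([600. , -17.5]), array([219.1,  64. ]), 85.74) top z 35.2
```

View pics/s3.png

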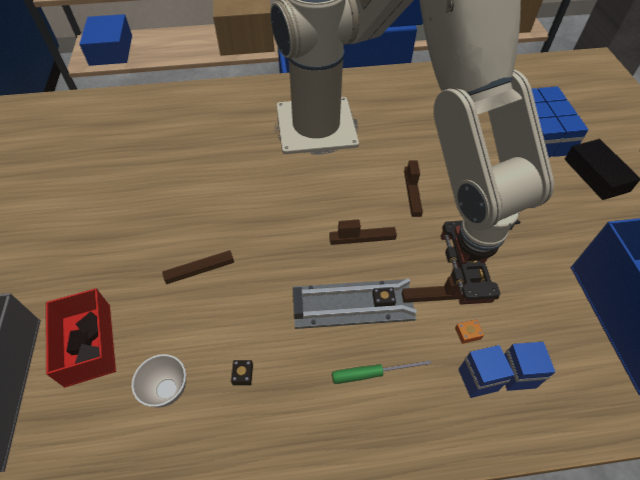

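The tip is down inside the mouth at (404,296), just behind the block at (385,296). Now I'll push.

Emit:
servo_tool([
  [[-8, 0, 0], [0, 0, 0]],
  [[-16, 0, 0], [0, 0, 0]],
  [[-24, 0, 0], [0, 0, 0]],
  [[-32, 0, 0], [0, 0, 0]],
  [[-40, 0, 0], [0, 0, 0]],
])

```text
t: 7.63
ee_pos: [609.6, 181.9, 39.7]
orientation: [-2.284, -2.157, 0.0]
ft_force: [0.0, 0.6, -0.8]
width: 23.8
grasp_force: 30.0
```

Emit:
servo_tool([
  [[-10, 0, 0], [0, 0, 0]],
  [[-20, 0, 0], [0, 0, 0]],
  [[-30, 0, 0], [0, 0, 0]],
  [[-40, 0, 0], [0, 0, 0]],
  [[-50, 0, 0], [0, 0, 0]],
])

```text
t: 8.05
ee_pos: [606.8, 131.9, 39.7]
orientation: [-2.284, -2.157, 0.0]
ft_force: [0.5, -0.8, -0.7]
width: 24.0
grasp_force: 30.0
```

```bash
python3 -c "
from h import *
held('top');held('scene');block()"
```

```text
top ee [606.5 130.3  39.6] rv [-2.285e+00 -2.156e+00  2.000e-03] w 24.0 score 0.56 blade top z 32.7 (array([602.9,  63.2]), array([85.4, 26.3]), 87.79) 515
  tilt dz/dx,dy [ 2.0000e-02 -2.0000e-03  3.2685e+01] ymin 20.7 x there 599.9
scene ee [606.9 132.1  39.7] rv [-2.285 -2.156  0.   ] w 23.7 score 0.87 blade top z 32.9 (array([602.8,  70.1]), array([102.2,  28.3]), 87.01) 496
  tilt dz/dx,dy [-2.8000e-02  1.0000e-02  3.3499e+01] ymin 18.7 x there 602.9
top block guide x 7.6 y -0.1 (array([599.5,  -4.3]), array([44.7, 38.6]), 85.76) top z 32.0
scene block guide x 8.2 y -0.9 (array([598.6,  -4.8]), array([45.2, 40. ]), 87.14) top z 32.2
```

Emit:
servo_tool([
  [[-10, 0, 0], [0, 0, 0]],
  [[-20, 0, 0], [0, 0, 0]],
  [[-30, 0, 0], [0, 0, 0]],
  [[-40, 0, 0], [0, 0, 0]],
  [[-50, 0, 0], [0, 0, 0]],
])

```text
t: 8.87
ee_pos: [603.9, 81.8, 39.7]
orientation: [-2.284, -2.157, 0.0]
ft_force: [0.2, 1.3, -1.1]
width: 23.6
grasp_force: 30.0
```

Emit:
servo_tool([
  [[-7, 0, 0], [0, 0, 0]],
  [[-14, 0, 0], [0, 0, 0]],
  [[-20, 0, 0], [0, 0, 0]],
  [[-24, 0, 0], [0, 0, 0]],
  [[-26, 0, 0], [0, 0, 0]],
])

```text
t: 9.28
ee_pos: [602.6, 56.5, 39.7]
orientation: [-2.284, -2.157, 0.0]
ft_force: [0.1, 0.6, -0.5]
width: 24.0
grasp_force: 30.0
```

Emit:
servo_tool([
  [[-1, 0, 0], [0, 0, 0]],
  [[-2, 0, 0], [0, 0, 0]],
  [[-2.5, 0, 0], [0, 0, 0]],
  [[-3, 0, 0], [0, 0, 0]],
  [[-3, 0, 0], [0, 0, 0]],
])

```text
t: 9.7
ee_pos: [602.4, 54.4, 39.7]
orientation: [2.283, 2.158, 0.0]
ft_force: [0.3, 0.5, -0.8]
width: 23.9
grasp_force: 30.0
```

```bash
python3 -c "
from h import *
print(ctrl.get_obs()['ft_force'].round(1))
held('top','t4');held('scene');block()"
```

```text
[ 0.3  0.5 -0.8]
top ee [602.4  54.4  39.7] rv [2.283 2.158 0.   ] w 24.0 score 0.86 blade top z 32.8 (array([598.3, -30.5]), array([55.4, 26.5]), 86.63) 351
  tilt dz/dx,dy [3.0000e-03 5.0000e-03 3.3199e+01] ymin -58.1 x there 597.9
scene ee [602.5  54.4  39.7] rv [2.284 2.157 0.   ] w 24.0 score 0.7 blade top z 32.8 (array([598.6,  -8.6]), array([97.7, 27.5]), 87.61) 501
  tilt dz/dx,dy [-3.1000e-02  8.0000e-03  3.3168e+01] ymin -57.5 x there 598.9
top block guide x 83.4 y 0.1 (array([595.4, -80. ]), array([44.9, 38.7]), 86.06) top z 31.8
top block guide x 32.9 y -1.0 (array([597.2, -29.5]), array([52.6, 26.5]), 89.3) top z 32.9
scene block guide x 82.8 y -0.7 (array([594.7, -79.3]), array([45.8, 38.6]), 84.84) top z 31.9
```

Emit:
servo_tool([
  [[-1, 0, 0], [0, 0, 0]],
  [[-2, 0, 0], [0, 0, 0]],
  [[-3, 0, 0], [0, 0, 0]],
  [[-4, 0, 0], [0, 0, 0]],
  [[-4, 0, 0], [0, 0, 0]],
])

```text
t: 10.52
ee_pos: [602.2, 50.2, 39.7]
orientation: [-2.284, -2.157, -0.0]
ft_force: [-0.2, 2.4, -0.7]
width: 23.9
grasp_force: 30.0
```

Emit:
servo_tool([
  [[-0.5, 0, 0], [0, 0, 0]],
  [[-1, 0, 0], [0, 0, 0]],
  [[-1, 0, 0], [0, 0, 0]],
  [[-1, 0, 0], [0, 0, 0]],
  [[-1, 0, 0], [0, 0, 0]],
])

```text
t: 10.93
ee_pos: [602.2, 50.1, 39.9]
orientation: [-2.284, -2.156, -0.002]
ft_force: [-0.5, 6.6, 0.9]
width: 24.0
grasp_force: 30.0
```

```bash
python3 -c "
from h import *
print(ctrl.get_obs()['ft_force'].round(1))
block()"
```

```text
[-0.5  6.6  0.9]
top block guide x 88.7 y -1.3 (array([593.7, -85.2]), array([42.8, 36.8]), 88.94) top z 31.9
scene block guide x 87.2 y -1.0 (array([594.1, -83.7]), array([45.2, 38.6]), 84.89) top z 32.1
```

Emit:
servo_tool([
  [[4, 0, 0], [0, 0, 0]],
  [[15, 0, 0], [0, 0, 0]],
  [[35, 0, 0], [0, 0, 0]],
  [[60, 0, 0], [0, 0, 0]],
  [[85, 0, 0], [0, 0, 0]],
])

```text
t: 11.55
ee_pos: [606.9, 134.9, 39.5]
orientation: [2.285, 2.156, -0.001]
ft_force: [0.0, -0.2, -1.2]
width: 24.0
grasp_force: 30.0
```

Emit:
servo_tool([
  [[25, 0, 0], [0, 0, 0]],
  [[50, 0, 0], [0, 0, 0]],
  [[75, 0, 0], [0, 0, 0]],
  [[100, 0, 0], [0, 0, 0]],
  [[120, 0, 0], [0, 0, 0]],
])

```text
t: 11.97
ee_pos: [613.6, 256.2, 39.6]
orientation: [2.283, 2.158, 0.0]
ft_force: [0.8, 0.2, -0.5]
width: 23.7
grasp_force: 30.0
```

Emit:
servo_tool([
  [[5, 0, -10], [0, 0, 0]],
  [[10, 0, -30], [0, 0, 0]],
  [[15, 0, -50], [0, 0, 0]],
  [[20, 0, -60], [0, 0, 0]],
  [[20, 0, -60], [0, 0, 0]],
])

```text
t: 12.38
ee_pos: [616.7, 275.1, 102.8]
orientation: [2.282, 2.156, 0.007]
ft_force: [-0.1, 0.5, -1.4]
width: 24.0
grasp_force: 30.0
```

```bash
python3 -c "
from h import *
block();held('top','t5')
im=get_image('scene');P=pts(im)[0];q=P[(abs(P[:,0]-485)<50)&(P[:,1]>160)&(P[:,1]<340)];print('place zone z',np.percentile(q[:,2],[1,50,99]).round(1),len(q))"
```

```text
top block guide x 87.5 y -0.3 (array([594.8, -84. ]), array([44.9, 37.8]), 86.38) top z 31.9
scene block guide x 87.3 y -1.7 (array([593.4, -83.8]), array([44.8, 39.4]), 85.16) top z 32.0
top ee [614.1 273.   98.4] rv [-2.284 -2.156  0.003] w 24.0 score 0.55 blade top z 91.7 (array([611.1, 212.8]), array([105.5,  26.2]), 86.56) 663
  tilt dz/dx,dy [2.8000e-02 2.0000e-03 9.2032e+01] ymin 159.8 x there 607.3
place zone z [ -2.5 516.6 592.2] 9665
```

View pics/t5.png

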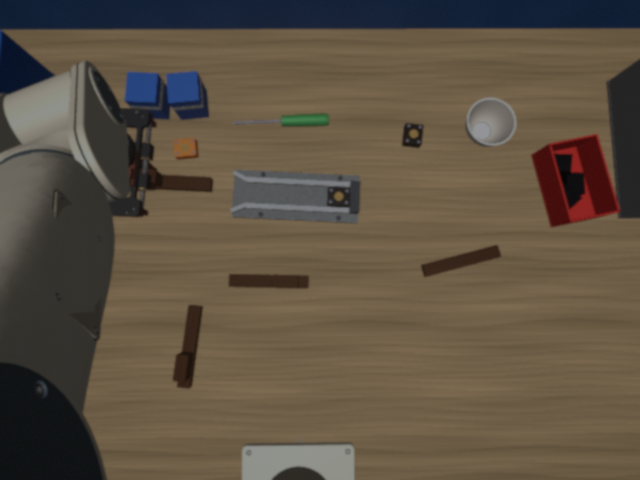

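The block at (338,197) is against the stop, and the stick is clear of the guide at (185,183). The bench around x=480 is free, so I'll carry the stick there.

Emit:
servo_tool([
  [[1, -30, 0], [0, 0, 0]],
  [[2, -60, 0], [0, 0, 0]],
  [[2, -90, 0], [0, 0, 0]],
  [[3, -115, 0], [0, 0, 0]],
  [[3, -135, 0], [0, 0, 0]],
])

```text
t: 13.15
ee_pos: [477.9, 283.9, 99.0]
orientation: [-2.283, -2.157, 0.003]
ft_force: [0.0, 0.2, -2.0]
width: 24.2
grasp_force: 30.0
```

Emit:
servo_tool([
  [[0, 0, 15], [0, 0, 0]],
  [[0, 0, 35], [0, 0, 0]],
  [[0, 0, 50], [0, 0, 0]],
  [[0, 0, 60], [0, 0, 0]],
  [[0, 0, 60], [0, 0, 0]],
])

```text
t: 13.57
ee_pos: [478.9, 283.5, 37.5]
orientation: [-2.283, -2.156, 0.006]
ft_force: [-0.2, 0.3, -1.2]
width: 23.7
grasp_force: 30.0
```

Emit:
servo_tool([
  [[0, 0, 3], [0, 0, 0]],
  [[0, 0, 6], [0, 0, 0]],
  [[0, 0, 9], [0, 0, 0]],
  [[0, 0, 10], [0, 0, 0]],
  [[0, 0, 10], [0, 0, 0]],
])

```text
t: 13.98
ee_pos: [480.4, 284.5, 29.8]
orientation: [2.284, 2.157, 0.0]
ft_force: [-0.2, 0.6, -1.7]
width: 24.2
grasp_force: 30.0
```

```bash
python3 -c "
from h import *
held('top');held('scene');print(ctrl.get_obs()['ee_pos'].round(1),ctrl.get_obs()['ft_force'].round(1))"
```

```text
top ee [480.5 284.6  29.9] rv [2.284e+00 2.157e+00 1.000e-03] w 23.6 score 0.97 blade top z 23.1 (array([477.9, 224.3]), array([104.8,  26.1]), 86.82) 620
  tilt dz/dx,dy [1.0000e-03 6.0000e-03 2.3497e+01] ymin 171.6 x there 474.4
scene ee [480.5 284.6  30. ] rv [2.284e+00 2.157e+00 1.000e-03] w 23.5 score 0.55 blade top z 23.6 (array([478.6, 232.7]), array([120.7,  29.8]), 85.45) 423
  tilt dz/dx,dy [-4.0000e-02  9.0000e-03  2.3964e+01] ymin 172.1 x there 476.9
[480.5 284.6  30. ] [-0.2 -0.2 -0.9]
```

About 3.3 mm left to the bench.

Emit:
servo_tool([
  [[0, 0, 1], [0, 0, 0]],
  [[0, 0, 2], [0, 0, 0]],
  [[0, 0, 3], [0, 0, 0]],
  [[0, 0, 3], [0, 0, 0]],
  [[0, 0, 3], [0, 0, 0]],
])

```text
t: 14.6
ee_pos: [480.3, 284.5, 26.6]
orientation: [-2.284, -2.157, 0.0]
ft_force: [0.9, -0.2, -0.5]
width: 23.4
grasp_force: 30.0
```

Emit:
servo_tool([
  [[0, 0, 0], [0, 0, 0]],
  [[0, 0, 0], [0, 0, 0]],
  [[0, 0, 0], [0, 0, 0]],
  [[0, 0, 0], [0, 0, 0]],
  [[0, 0, 0], [0, 0, 0]],
], grip=-1)

```text
t: 15.02
ee_pos: [480.4, 284.5, 26.7]
orientation: [2.284, 2.157, 0.0]
ft_force: [-0.4, 0.6, 1.1]
width: 53.7
grasp_force: 0.0
```

Emit:
servo_tool([
  [[0, 0, 0], [0, 0, 0]],
  [[0, 0, 0], [0, 0, 0]],
  [[0, 0, 0], [0, 0, 0]],
  [[0, 0, 0], [0, 0, 0]],
  [[0, 0, 0], [0, 0, 0]],
])

```text
t: 15.43
ee_pos: [480.3, 284.5, 26.7]
orientation: [2.284, 2.157, 0.0]
ft_force: [0.1, 0.8, -0.2]
width: 86.4
grasp_force: 0.0
```

Emit:
servo_tool([
  [[0, 0, -15], [0, 0, 0]],
  [[0, 0, -45], [0, 0, 0]],
  [[0, 0, -80], [0, 0, 0]],
  [[0, 0, -120], [0, 0, 0]],
  [[0, 0, -150], [0, 0, 0]],
])

```text
t: 15.85
ee_pos: [480.7, 284.7, 179.4]
orientation: [2.284, 2.157, 0.002]
ft_force: [0.4, 0.3, -0.3]
width: 87.4
grasp_force: 0.0
```

Emit:
servo_tool([
  [[30, 0, 0], [0, 0, 0]],
  [[60, 0, 0], [0, 0, 0]],
  [[90, 0, 0], [0, 0, 0]],
  [[100, 0, 0], [0, 0, 0]],
  [[100, 0, 0], [0, 0, 0]],
])

```text
t: 16.27
ee_pos: [485.9, 386.3, 176.6]
orientation: [-2.281, -2.16, -0.001]
ft_force: [0.3, -0.6, -0.5]
width: 87.9
grasp_force: 0.0
```

```bash
python3 -c "
from h import *
for n in('top','scene'):
    im=get_image(n);cv2.imwrite(f'pics/{n}6.png',im['frame'])
    s=stick(im,np.array([477,240]));p=s[1];g=p[p[:,2]>55];b=p[(p[:,2]>14)&(p[:,2]<27)]
    print(n,'blade top',np.median(b[:,2]).round(1),rect(b),'grip top',np.median(g[:,2]).round(1) if len(g) else None)
block();print(ctrl.get_obs()['ee_pos'])"
```

```text
top blade top 19.8 (array([479.3, 252.1]), array([160.3,  26.1]), 86.73) grip top 61.6
scene blade top 20.1 (array([478.3, 251.2]), array([159.5,  30.3]), 86.63) grip top 62.0
top block guide x 87.4 y -0.1 (array([595., -84.]), array([45.1, 38.4]), 86.83) top z 31.7
top block guide x 33.8 y -0.3 (array([597.8, -30.4]), array([191.4,  63.8]), 87.39) top z 35.2
scene block guide x 87.6 y -1.5 (array([593.6, -84.1]), array([44.9, 40.6]), 86.06) top z 32.0
[486.13745878 383.36520617 176.6881956 ]
```

View pics/scene6.png

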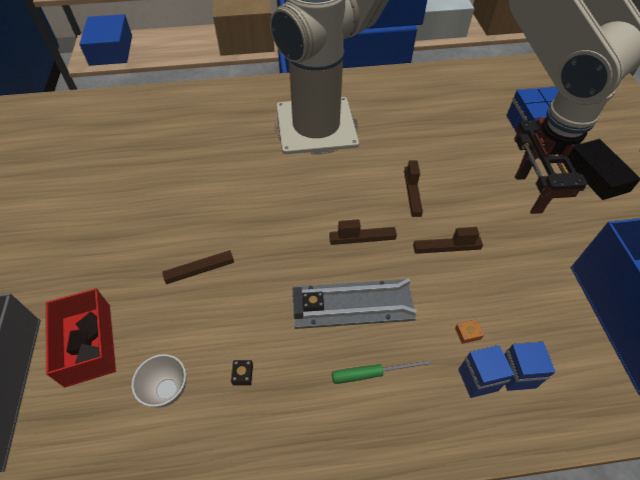

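The block at (313,300) is against the stop. The stick lies flat with its grip up at (448,243), and the gripper is clear of everything.

```bash
python3 -c "
from h import *
print(close_job())"
```

```text
the job is handed in; nothing more can be done
None
```

The job is handed in (no verdict was returned): in the last camera check the block was against the end stop, at guide x ≈ 87.5 mm, and the push stick lay released, flat and grip up on the open bench, after about 17 s of the 56 s.

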